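# Probe a bearing housing through its guide bush

## Robot

A 7-joint arm with a two-finger parallel gripper is mounted at the origin on the work surface. World frame = base frame: x ahead of the robot, y to its left, z up, the work surface at z = 0. Lengths are in m, angles in rad, forces in N, time in s.
With the tool pointing down it reaches from about 0.425 to 0.95 m from the base axis. Payload 16.7 kg.
Tool frame: the origin (TCP) lies between the finger pads; the fingertips stand 11 mm ahead of it and the grasp point (between the pads) lies 8 mm behind it; z points along the fingers, y is the direction in which the jaws open and shut (so a half turn about z gives the same grasp; the last joint's range is limited). The gripper opens to 94 mm and grips with 3 to 60 N. Pads are 16 mm wide; open, the fingers measure 119 mm over their backs; the gripper's body (75 mm by 177 mm) begins 78 mm behind the grasp point.
Start: joints at [1.179, 0.426, 0.074, 1.606, -0.034, 1.111, -0.067], TCP at [0.162, -0.655, 0.216] pointing down, gripper open.
Joint ranges: [-2.85, 2.85], [-0.5, 2.14], [-1.23, 1.37], [0.21, 2.46], [-1.02, 4.16], [0.16, 2.05], [-2.73, 2.73]. Speed limits (rad/s): [1.89, 1.89, 2.39, 2.39, 3.01, 3.01, 3.01].

## Interface

Orientations are given as a 3x3 rotation matrix whose columns are the frame's x, y, z axes.
In Python, from bench import ctrl gives the robot as it stands.
- The arm moves only by the tool send_rows, never from a script. Its argument "plan" is a list of rows, each a list of 2 entries, a list of its own where there are three numbers: the shift along the world's x, y, z in mm, then the turn about the world's z in degrees. In form: [[[x, y, z], yaw], ...]. A call has 1 to 12 rows; each row is the pose to reach, as a shift and turn from the pose measured when the call began; what a row does not reach only later rows make up. A row lasts 1/12 s, in which the tool goes at most 41.7 mm and 7.16 degrees, less where a joint would pass 70% of its speed; a pose out of reach is approached as far as the arm can. A call with a gripper value outside its range is refused whole. "hand" is the opening in per cent of the stroke, from 0 (shut) to 100 (fully open), set as the call begins (left out, the last holds). The fingers move at their own pace and stop on an object; the grip force is fixed at half the most. Time passes only in rows, so rows that repeat a pose let the fingers close. It gives the time, the measured TCP pose, the force and the opening at its end, in the units of the state.
- ctrl.state(): the state, without advancing time (a new reading comes with each control period).
- ctrl.get_image(name): name is "scene" or "top"; returns (picture, depth): 420x560x3 uint8, red, green, blue; 420x560 float32, m along the optical axis (not along the pixel's ray), 0 where there is no reading.
- ctrl.get_calibration(name): a dict with "vertical_fov" (degrees; the focal length in pixels is half the picture's height over the tangent of half this angle, whatever the lens; pixels are square), "cx", "cy" (the principal point, pixels), "xyz" and "orientation" of the camera in the world. Camera axes: x right, y up, looking along -z (the intrinsics and any distortion apply to the point x, -y, -z); pixel columns grow to the right and rows downward; lengths in m; the calibration is good to about 2 mm. A picture is of the moment at which its call begins. get_calibration takes no time and is no camera call.
- ctrl.hand_in(): hands the job in, once; it reports no verdict.
Trained networks look in the newest picture that a camera, given by its name, has taken for a name from the list of things; names that differ only in an ending like _2 or _b are one class to them, and where a whole thing is asked for, a point or a joint stands for the part that bears it (a point fixed in the world has none). Each returns a list of dicts, best first, with "confidence" (0 to 1); they miss things now and then, are a little off and sometimes report something else, mostly with a low value. They report only what shows in the picture. A call takes as long as a camera call. They do not tell look-alikes from the thing itself.
- ctrl.silhouettes(camera, name): "region" (420x560 bool, what is visible of it) and "location" ([row, column] as shares, 0 to 1, of the picture: columns of its width, rows of its height, amid what is visible of it).
- ctrl.tip_of(camera, name): "location" ([row, column] as shares, 0 to 1, of the picture: columns of its width, rows of its height: a listed point, or the origin of a listed thing).
The state is a dict: "time_s": time; "q": joint angles; "qd": joint speeds; "effort": joint torques, N m; "tool_pos": TCP position; "tool_rot": TCP orientation; "contact_force": force on the tool from outside, world axes, zero at the start; "wrist_torque": the same for the moment, N m; "opening": finger opening in m.
Only numpy, scipy, OpenCV 4.12 (cv2) and the standard library are available. Lean on these libraries where they do the work, as an engineer would, in place of code of your own. Each camera call takes 0.05 s, during which the arm holds its last target.

## Task

Slide the bearing housing along the plate, without lifting or tipping it, until it stands inside the green ring. Then take the probe by its black handle out of its stand and lower it straight down through the housing's brass guide bush until its red band is level with the top of the bush, never letting the probe touch the housing. Finish while still holding the probe there, upright, still and centred in the bore, and leave the cone, the spacer ring and the wrench alone.

Things in the scene. Friction and masses are not known exactly. Their poses are not given: they have to be found in the camera images.
- housing_centre (a point): Centre (half-way up, 50 mm above its underside) of the loose bearing housing, 0.5 to 0.9 kg: a grey pot, 100 mm tall: round foot flange 96 mm in diameter and 8 mm high, round body 76 mm in diameter (85 mm over its ribs) up to 60 mm, and above it, from 60 to 100 mm, a brass guide bush, a tube 40 mm in outer diameter, to be gripped from above on its outside. Stands in the blue ring at the start.
- housing_mouth (a point): Centre of the bush's open top, 100 mm above the housing's underside, on the housing's axis. The bore is 24 mm in diameter and 48 mm long (walls 8 mm thick), then widens to a hollow whose floor lies 92 mm below the mouth.
- green_mark_centre (a point): Centre of the green ring painted on the inspection plate, where the housing has to go. Green band from 116 to 132 mm in diameter, white inside with a small green cross in the middle, flat (no obstacle). The plate is a fixed aluminium slab, 200 x 380 x 12 mm, its top 12 mm above the bench; the point lies on its top.
- blue_mark_centre (a point): Centre of the blue ring of the same size, where the housing stands at the start (within about 8 mm of its centre). Blue and green lie 170 mm apart along the plate's long side; which is left and which right varies.
- probe_grip (a point): Centre of the probe's black handle, an upright cylinder 24 mm in diameter and 60 mm long. Grip it here. The loose probe weighs about 0.12 kg; its z axis points up, from tip to handle. Below the handle is a steel stem 10 mm in diameter and 105 mm long. At the start the probe hangs upright in the stand, the handle's lower end resting on the stand's top, the stem through the hole.
- probe_band (a point): Centre of the red band round the probe's stem, 6 mm high, 60 mm above the tip and 75 mm below the handle's centre, on the stem's axis.
- probe_tip (a point): Lower end of the probe's stem, on its axis, 135 mm below the handle's centre.
- stand_hole (a point): Centre of the hole (14 mm in diameter) in the top of the fixed blue probe stand: a top plate 70 x 70 x 8 mm whose upper face, where this point lies, is 120 mm above the bench, on four thin legs and an 80 x 80 mm base. To free the probe lift it straight up by more than 105 mm.
- probe: The probe as a whole, origin at its tip, z axis up along the stem.
- housing: The housing as a whole, origin at the centre of its underside, z axis up the bore. Its foot and the plate are ground smooth and slide easily on each other (friction coefficient 0.2 to 0.3).
- stand: The fixed probe stand, origin at the centre of its underside.
- cone: Bystander: loose steel cone, 52 mm in diameter, 35 mm high, origin under its centre. Leave alone.
- spacer: Bystander: loose steel ring, 56 mm in diameter, 10 mm high, origin under its centre. Leave alone.
- wrench: Bystander: loose steel wrench, 170 mm long, lying flat. Leave alone.
Not all that is in view belongs to the job. Of the things shaped like the housing, the grey one is meant.

How it is judged:
On the way, in this order (a step that is already met when the one before it is completed fails the run):
1. the housing stands at rest inside the green ring, the probe still in its stand (horizontal distance between housing_centre and green_mark_centre below 0.01 m and linear speed of housing below 0.01 m/s and height (world z) of probe_tip below 0.05 m), for 0.2 s.
2. the probe is lifted out of the stand, its tip above the height of the bush (height (world z) of probe_tip above 0.114 m), for 0.1 s.
3. the probe's tip has entered the bush from above (z of probe_tip in the frame of housing_mouth between -0.05 and -0.005 m and horizontal distance between probe_tip and housing_mouth below 0.008 m), for 0.1 s.
At the end, for the whole second after the job is handed in: Housing upright, at rest on the plate, within 10 mm of the green ring's centre. The fingers hold the probe still in the bush, touching nothing else: band within 8 mm of the mouth's height and 4 mm of the bore axis, tip within 5 mm of that axis, tilt under 0.08 rad, below 10 mm/s (horizontal distance between housing_centre and green_mark_centre below 0.01 m and height (world z) of housing_centre below 0.066 m and angle between housing's own z axis and vertical below 0.05 rad and linear speed of each of housing, probe below 0.01 m/s and z of probe_band in the frame of housing_mouth between -0.008 and 0.008 m and horizontal distance between probe_band and housing_mouth below 0.004 m and horizontal distance between probe_tip and housing_mouth below 0.005 m and angle between probe's own z axis and vertical below 0.08 rad and contact force between probe and housing below 0.1 N and contact force between probe and stand below 0.1 N and contact force between the fingers and probe above 0.5 N); the arm keeps its last pose, push and grip.
It fails at once if the housing is lifted by more than 5 mm (height (world z) of housing_centre above 0.067 m).
It fails at once if the housing is tipped by more than 0.1 rad (angle between housing's own z axis and vertical above 0.1 rad).
It fails at once if the probe touches the housing (more than 0.3 N) (contact force between probe and housing above 0.3 N).
It fails at once if the cone, the spacer ring or the wrench is moved by more than 20 mm (distance of any of cone, spacer, wrench from where it was at the start of the episode above 0.02 m).
It also fails if it takes over 69 s, if anything falls off the work surface, if the arm or the gripper's body presses on something with over 40 N, if the wrist force passes 120 N, or if a joint passes its speed limit or range.

## Working session

There is one attempt and no reset: what is moved stays moved. The work goes in short steps, Python scripts to look and compute and a tool call to move; the robot and the scene stay as the last step left them, time stands still between calls to the robot, and variables do not carry over. Pictures are saved under pics/ and viewed, and the job is handed in when it is done.

Besides the shell and the picture viewer there is one more tool, called after "Emit:" as name(argument=value, ...), one argument or row to a line, values as JSON. send_rows: Moves the arm, as the interface text tells. Its arguments: {"type":"object","properties":{"plan":{"type":"array"},"hand":{"type":"number"}},"required":["plan"]}

```bash
mkdir -p pics; ls
python3 - <<'E'
from bench import ctrl
import cv2,numpy as np
print(ctrl.state())
for n in("scene","top"):
    p,d=ctrl.get_image(n); c=ctrl.get_calibration(n); print(n,c)
    cv2.imwrite(f"pics/{n}0.png",p[:,:,::-1]); np.save(f"{n}0_d.npy",d)
E
```

```text
pics
{'time_s': 0.0, 'q': array([ 1.1794908 ,  0.42668767,  0.0738354 ,  1.60659741, -0.03406922,
        1.11082706, -0.06708943]), 'qd': array([ 0.00208033,  0.00143532,  0.00071971,  0.0010607 , -0.00084808,
       -0.00153693,  0.00069102]), 'effort': array([-7.05424245e-04, -9.35802913e+01,  3.66621226e+00, -4.54195404e+01,
       -4.88278235e-02,  1.99411169e-02,  7.61555043e-05]), 'tool_pos': array([ 0.16150126, -0.65495415,  0.21580897]), 'tool_rot': array([[ 9.70905518e-01,  2.39462541e-01, -4.08362355e-04],
       [ 2.39462863e-01, -9.70904791e-01,  1.19305368e-03],
       [-1.10789301e-04, -1.25613002e-03, -9.99999205e-01]]), 'contact_force': array([1.10267572, 0.58614749, 0.28155245]), 'wrist_torque': array([ 0.05020258,  0.03283958, -0.03278827]), 'opening': 0.09406642393490519}
scene {'vertical_fov': 49.7458760047309, 'cx': 285.2888557725821, 'cy': 213.37661506843355, 'xyz': array([ 0.98418604, -0.38647142,  0.95853364]), 'orientation': array([[ 0.62264583, -0.66447321,  0.41326449],
       [ 0.78248606,  0.532271  , -0.32311478],
       [-0.00526759,  0.52455977,  0.85135733]])}
top {'vertical_fov': 46.83872903217482, 'cx': 273.6938906113752, 'cy': 213.72835026474755, 'xyz': array([ 0.49675749, -0.04350774,  1.3968149 ]), 'orientation': array([[-0.02740767,  0.99676682, -0.07552962],
       [-0.99959485, -0.02790885, -0.00558792],
       [-0.0076778 ,  0.07534587,  0.9971279 ]])}
```

View pics/scene0.png

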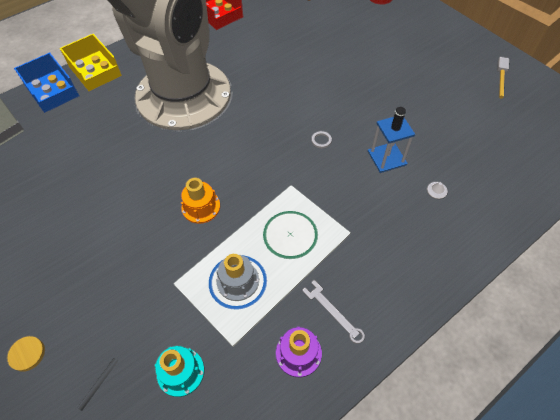

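View pics/top0.png

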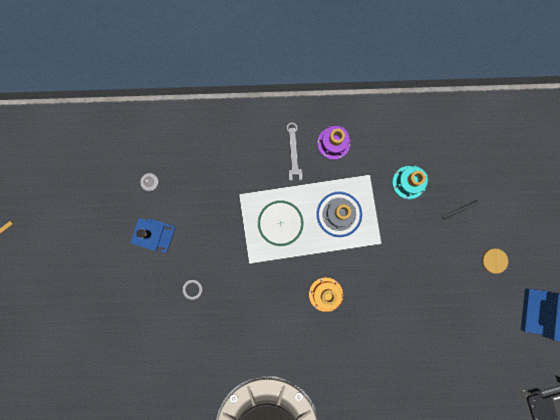

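The grey housing is at scene (236,275) and top (341,213), standing in the blue ring. Similar-looking pots, by scene pixel: orange (200,200), cyan (179,370), purple (299,350). The green ring is at scene (291,234) and top (281,223). The stand with the probe is at scene (395,130) and top (150,235). The grey pot matches the description. Next I measure and check a close crop.

```bash
cat > h.py <<'E'
from bench import ctrl
import cv2,numpy as np
def cam(n):
    c=ctrl.get_calibration(n); f=210/np.tan(np.radians(c["vertical_fov"])/2)
    return c,f
def ray(n,u,v):
    c,f=cam(n); d=np.array([(u-c["cx"])/f,-(v-c["cy"])/f,-1.0]); return np.array(c["xyz"]),np.array(c["orientation"])@d
def atz(n,u,v,z):
    o,d=ray(n,u,v); return o+d*(z-o[2])/d[2]
def proj(n,P):
    c,f=cam(n); q=np.array(c["orientation"]).T@(np.array(P)-c["xyz"]); return c["cx"]+f*q[0]/-q[2], c["cy"]-f*q[1]/-q[2]
def tri(*uv):
    A=np.zeros((3,3));b=np.zeros(3)
    for n,u,v in uv:
        o,d=ray(n,u,v); d=d/np.linalg.norm(d); M=np.eye(3)-np.outer(d,d);A+=M;b+=M@o
    return np.linalg.solve(A,b)
E
python3 - <<'E'
from h import *
Z=dict(housing_mouth=.112,housing_centre=.062,green_mark_centre=.012,blue_mark_centre=.012,probe_grip=.150,stand_hole=.12,cone=0,spacer=0,wrench=0)
for n in("scene","top"):
    ctrl.get_image(n)
    for k,z in Z.items():
        for r in ctrl.tip_of(n,k)[:4]:
            v,u=r["location"][0]*420,r["location"][1]*560
            print(n,k,round(r["confidence"],2),round(u,1),round(v,1),atz(n,u,v,z).round(4))
print(ctrl.state()["time_s"])
a=cv2.imread("pics/scene0.png")[170:320,170:360]; b=cv2.imread("pics/top0.png")[170:270,235:390]
c=cv2.imread("pics/scene0.png")[90:180,360:450]
R=lambda x:cv2.resize(x,(390,300),interpolation=cv2.INTER_CUBIC)
cv2.imwrite("pics/crop0.png",np.vstack([np.hstack([R(a),R(b)]),np.hstack([R(c),R(cv2.imread("pics/top0.png")[200:270,110:200])])]))
E
```

```text
scene housing_mouth 0.97 301.0 338.1 [ 0.8068 -0.2133  0.112 ]
scene housing_mouth 0.95 191.9 180.7 [ 0.3698 -0.1778  0.112 ]
scene housing_mouth 0.67 168.5 360.3 [ 0.6869 -0.429   0.112 ]
scene housing_mouth 0.55 233.6 259.0 [ 0.5931 -0.2177  0.112 ]
scene housing_centre 0.9 197.5 198.1 [ 0.3852 -0.1825  0.062 ]
scene housing_centre 0.61 299.9 346.1 [ 0.8071 -0.2149  0.062 ]
scene housing_centre 0.6 176.4 365.8 [ 0.6879 -0.425   0.062 ]
scene housing_centre 0.58 234.7 270.3 [ 0.5937 -0.2214  0.062 ]
scene green_mark_centre 0.57 288.1 231.8 [ 0.5695 -0.0542  0.012 ]
scene probe_grip 0.77 397.6 121.1 [0.5567 0.2917 0.15  ]
scene stand_hole 0.66 393.9 128.9 [0.5533 0.2912 0.12  ]
scene cone 0.76 435.2 190.2 [0.7044 0.3203 0.    ]
scene spacer 0.57 320.5 139.1 [0.3911 0.2033 0.    ]
scene wrench 0.96 334.0 314.2 [ 0.7878 -0.1007  0.    ]
scene wrench 0.72 391.5 154.8 [0.5528 0.3163 0.    ]
top housing_mouth 0.91 345.0 209.9 [ 0.5989 -0.226   0.112 ]
top housing_mouth 0.75 335.7 132.9 [ 0.8073 -0.209   0.112 ]
top housing_mouth 0.65 415.8 174.2 [ 0.6891 -0.4182  0.112 ]
top housing_mouth 0.64 330.1 292.8 [ 0.3821 -0.1786  0.112 ]
top housing_centre 0.71 412.5 176.8 [ 0.6896 -0.4233  0.062 ]
top housing_centre 0.7 338.0 212.7 [ 0.5958 -0.2135  0.062 ]
top housing_centre 0.68 336.7 138.2 [ 0.8043 -0.2175  0.062 ]
top housing_centre 0.58 326.8 296.4 [ 0.3681 -0.1745  0.062 ]
top green_mark_centre 0.77 279.1 224.7 [ 0.5698 -0.0503  0.012 ]
top blue_mark_centre 0.77 338.9 212.9 [ 0.5988 -0.2224  0.012 ]
top probe_grip 0.62 143.9 232.9 [0.5511 0.2991 0.15  ]
top stand_hole 0.96 149.6 234.4 [0.548  0.2924 0.12  ]
top cone 0.5 147.8 181.7 [0.7063 0.328  0.    ]
top spacer 0.52 194.7 291.2 [0.3869 0.1961 0.    ]
top wrench 0.57 294.1 149.8 [ 0.7878 -0.1004  0.    ]
top wrench 0.57 159.9 234.8 [0.5509 0.2942 0.    ]
1.1
```

View pics/crop0.png

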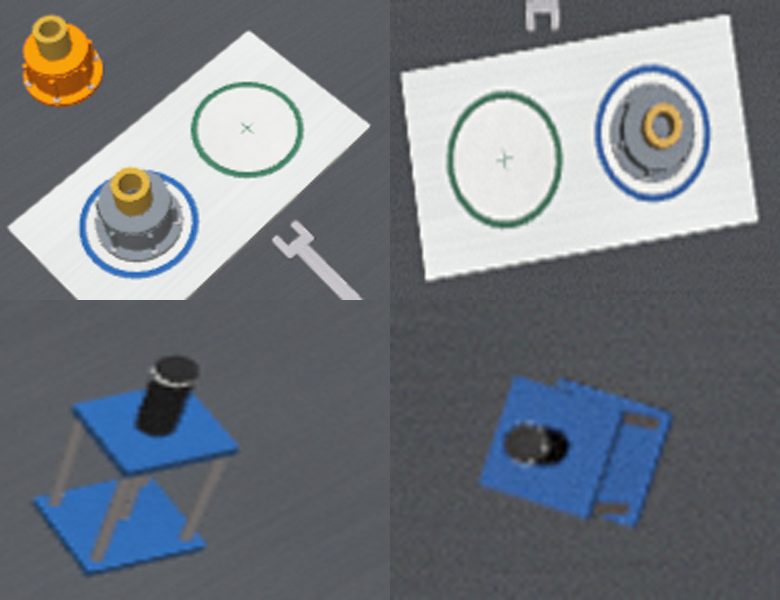

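```bash
cat >> h.py <<'E'
def cloud(n,d):
    c,f=cam(n); v,u=np.mgrid[0:420,0:560]
    p=np.stack([(u-c["cx"])/f*d,-(v-c["cy"])/f*d,-d],-1); return p@np.array(c["orientation"]).T+c["xyz"]
def circ(xy):
    from scipy.optimize import least_squares
    c=xy.mean(0); r=least_squares(lambda p:np.hypot(*(xy-p[:2]).T)-p[2],[*c,.03],loss="soft_l1",f_scale=.002); return r.x
def hsv(p): return cv2.cvtColor(p,cv2.COLOR_RGB2HSV)
E
python3 - <<'E'
from h import *
for n in("scene","top"):
    p,d=ctrl.get_image(n); H=hsv(p); X=cloud(n,d); h,s,v=[H[...,i].astype(int) for i in range(3)]
    for nm,m,box in(("green",(h>55)&(h<95)&(s>70),dict(scene=(200,265,255,325),top=(195,250,250,310))),("blue",(h>100)&(h<120)&(s>120),dict(scene=(245,315,200,272),top=(185,242,310,368)))):
        r0,r1,c0,c1=box[n]; mm=np.zeros_like(m);mm[r0:r1,c0:c1]=m[r0:r1,c0:c1]
        vv,uu=np.nonzero(mm); P=np.array([atz(n,a,b,.012)[:2] for a,b in zip(uu,vv)]); cc=circ(P)
        Q=np.median(X[mm][:,2]); print(n,nm,mm.sum(),cc.round(4),"depth z",Q.round(4), X[mm][:,:2].mean(0).round(4))
    # plate angle
    if 1:
        m=(s<25)&(v>190); 
        m=m&(abs(X[...,2]-.012)<.01); nl,L,st,_=cv2.connectedComponentsWithStats(m.astype(np.uint8)); k=1+st[1:,4].argmax()
        vv,uu=np.nonzero(L==k); P=np.array([atz(n,a,b,.012)[:2] for a,b in zip(uu,vv)]).astype(np.float32); print("plate",cv2.minAreaRect(P))
    mx=np.zeros_like(m)
    br=(h>10)&(h<30)&(s>120)&(np.hypot(X[...,0]-.596,X[...,1]+.22)<.05)
    z=X[br][:,2]; print(n,"brass",br.sum(),np.percentile(z,[5,50,75,90,97]).round(4))
    t=br&(X[...,2]>.105); print("  top circ",circ(X[t][:,:2]).round(4))
    bl=(v<60)&(np.hypot(X[...,0]-.552,X[...,1]-.295)<.04)&(X[...,2]>.125)
    z=X[bl][:,2]; print(n,"black",bl.sum(),np.percentile(z,[5,50,75,90,97]).round(4))
    t=bl&(X[...,2]>.172); Y=X[t]; print("  top mean",Y.mean(0).round(4),len(Y), "circle all",circ(X[bl][:,:2]).round(4))
    su=(h>100)&(h<120)&(s>120)&(abs(X[...,2]-.12)<.006)
    if su.sum()>50: print("stand top",cv2.minAreaRect(X[su][:,:2].astype(np.float32)),su.sum(),np.median(X[su][:,2]))
E
```

```text
scene green 337 [ 0.5759 -0.054   0.0618] depth z 0.0104 [ 0.5796 -0.0584]
scene blue 356 [ 0.5961 -0.2226  0.0619] depth z 0.0104 [ 0.6114 -0.2313]Traceback (most recent call last):
  File "<stdin>", line 12, in <module>
  File "h.py", line 9, in atz
    o,d=ray(n,u,v); return o+d*(z-o[2])/d[2]
        ~~~^^^^^^^
  File "h.py", line 7, in ray
    c,f=cam(n); d=np.array([(u-c["cx"])/f,-(v-c["cy"])/f,-1.0]); return np.array(c["xyz"]),np.array(c["orientation"])@d
        ~~~^^^
  File "h.py", line 4, in cam
    c=ctrl.get_calibration(n); f=210/np.tan(np.radians(c["vertical_fov"])/2)
ValueError: time passes only in moves, steps and waits
```

```bash
python3 - <<'E'
from bench import ctrl
import pickle; pickle.dump({n:ctrl.get_calibration(n) for n in("scene","top")},open("cal.pkl","wb"))
E
sed -i 's/^import cv2,numpy as np/import cv2,numpy as np,pickle\nCAL=pickle.load(open("cal.pkl","rb"))/; s/c=ctrl.get_calibration(n); f=/c=CAL[n]; f=/' h.py
cat > m.py <<'E'
from h import *
for n in("scene","top"):
    p,d=ctrl.get_image(n); H=hsv(p); X=cloud(n,d); h,s,v=[H[...,i].astype(int) for i in range(3)]
    for nm,m,box in(("green",(h>55)&(h<95)&(s>70),dict(scene=(200,265,255,325),top=(195,250,250,310))),("blue",(h>100)&(h<120)&(s>120),dict(scene=(245,315,200,272),top=(185,242,310,368)))):
        r0,r1,c0,c1=box[n]; mm=np.zeros_like(m);mm[r0:r1,c0:c1]=m[r0:r1,c0:c1]
        vv,uu=np.nonzero(mm); P=np.array([atz(n,a,b,.012)[:2] for a,b in zip(uu,vv)]); cc=circ(P)
        Q=np.median(X[mm][:,2]); print(n,nm,mm.sum(),cc.round(4),"depth z",Q.round(4))
    m=(s<25)&(v>190); 
    nl,L,st,_=cv2.connectedComponentsWithStats((m&(abs(X[...,2]-.012)<.01)).astype(np.uint8)); k=1+st[1:,4].argmax()
    vv,uu=np.nonzero(L==k); P=np.array([atz(n,a,b,.012)[:2] for a,b in zip(uu,vv)]).astype(np.float32); print("plate",cv2.minAreaRect(P))
    br=(h>10)&(h<30)&(s>120)&(np.hypot(X[...,0]-.596,X[...,1]+.22)<.05)
    z=X[br][:,2]; print(n,"brass",br.sum(),np.percentile(z,[5,50,75,90,97]).round(4))
    t=br&(X[...,2]>.105); print("  top circ",circ(X[t][:,:2]).round(4),t.sum())
    bl=(v<60)&(np.hypot(X[...,0]-.552,X[...,1]-.295)<.04)&(X[...,2]>.125)
    z=X[bl][:,2]; print(n,"black",bl.sum(),np.percentile(z,[5,50,75,90,97]).round(4))
    Y=X[bl&(X[...,2]>.172)]; print("  top mean",Y.mean(0).round(4),len(Y), "circle all",circ(X[bl][:,:2]).round(4))
    su=(h>100)&(h<120)&(s>120)&(abs(X[...,2]-.12)<.006)
    if su.sum()>50: print("stand top",cv2.minAreaRect(X[su][:,:2].astype(np.float32)),su.sum(),np.median(X[su][:,2]))
E
python3 m.py
```

```text
scene green 336 [ 0.5759 -0.054   0.0618] depth z 0.0103
scene blue 360 [ 0.5961 -0.2226  0.0619] depth z 0.0103
plate ((0.5875422954559326, -0.1389811486005783), (0.19851267337799072, 0.3776206374168396), 6.825619697570801)
scene brass 353 [0.0783 0.1062 0.1099 0.1113 0.1123]
  top circ [ 0.5976 -0.2221  0.0161] 183
scene black 174 [0.1277 0.1576 0.1765 0.1789 0.1799]
  top mean [0.5514 0.2982 0.1781] 53 circle all [0.5524 0.2972 0.009 ]
stand top ((0.5524085760116577, 0.2985106408596039), (0.07316993921995163, 0.0744522213935852), 68.91519927978516) 499 0.1177500657549212
top green 204 [ 0.575  -0.0534  0.0619] depth z 0.0135
top blue 213 [ 0.5956 -0.2224  0.0619] depth z 0.0131
plate ((0.5856698155403137, -0.13733436167240143), (0.19888073205947876, 0.3787764012813568), 6.932488918304443)
top brass 115 [0.0983 0.1122 0.1138 0.1157 0.1173]
  top circ [ 0.5951 -0.2202  0.016 ] 102
top black 57 [0.1297 0.1653 0.1796 0.182  0.1845]
  top mean [0.5493 0.3004 0.1804] 24 circle all [0.5494 0.2968 0.0087]
stand top ((0.42405861616134644, -0.20398330688476562), (1.1128816604614258, 0.11490501463413239), 78.2192611694336) 679 0.1208539332073002
```

The ring circles fit with r=61.9 mm, as they should, and the heights agree. The crop confirms the grey pot stands in the blue ring.

- Housing: about (0.5965, -0.221)
- Green: (0.5755, -0.0537)
- Probe: about (0.551, 0.298)

I move above the housing.

Emit:
send_rows(
  plan=[
    [[12,12,0],0],
    [[36,36,0],0],
    [[60,60,0],0],
    [[84,84,0],0],
    [[108,108,0],0],
    [[132,132,0],0],
    [[156,156,0],0],
    [[180,180,0],0],
    [[204,204,0],0],
    [[228,228,0],0],
    [[252,252,0],0],
    [[270,270,0],0],
  ],
  hand=100,
)

```text
time_s: 2.25
tool_pos: [0.4336, -0.3829, 0.2167]
tool_rot: [[0.97, 0.241, 0.001], [0.241, -0.97, 0.0], [0.001, -0.0, -1.0]]
contact_force: [0.2, -0.0, -0.7]
opening: 0.0938
```

Emit:
send_rows(
  plan=[
    [[24,24,0],0],
    [[48,48,0],0],
    [[72,72,0],0],
    [[96,96,0],0],
    [[120,120,0],0],
    [[140,140,0],0],
    [[155,154,0],0],
    [[163,162,0],0],
    [[163,162,0],0],
    [[163,162,0],0],
  ],
)

```text
time_s: 3.08
tool_pos: [0.5962, -0.2214, 0.2165]
tool_rot: [[0.97, 0.241, 0.0], [0.241, -0.97, -0.0], [0.0, 0.0, -1.0]]
contact_force: [-0.5, -1.2, 0.1]
opening: 0.0941
```

Run:
```python
from h import *
print(ctrl.state()["tool_pos"])
o=[]
for n,b in(("scene",(140,320,140,380)),("top",(150,280,250,420))):
    p,d=ctrl.get_image(n); cv2.imwrite(f"pics/{n}1.png",p[:,:,::-1]); o.append(cv2.resize(p[b[0]:b[1],b[2]:b[3],::-1],(390,292),interpolation=cv2.INTER_CUBIC))
cv2.imwrite("pics/c1.png",np.hstack(o))
```

```text
[ 0.59616545 -0.22144027  0.21649308]
```

View pics/c1.png

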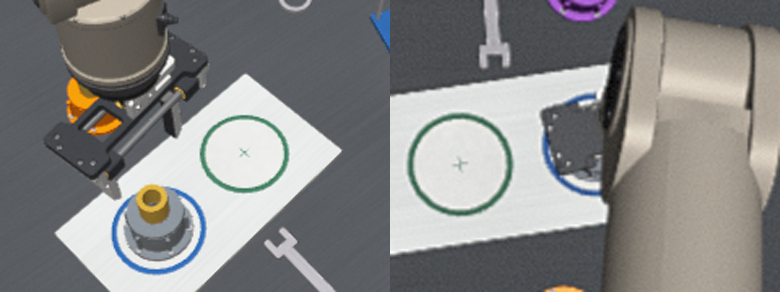

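The gripper is above the housing, displaced in the scene view only by parallax, with the jaws along the plate. I descend until the tips are about 10 mm above the ribs.

Emit:
send_rows(
  plan=[
    [[0,0,-12],0],
    [[0,0,-30],0],
    [[0,0,-48],0],
    [[0,0,-66],0],
    [[0,0,-84],0],
    [[0,0,-100],0],
    [[0,0,-112],0],
    [[0,0,-119],0],
    [[0,0,-123],0],
    [[0,0,-123],0],
  ],
)

```text
time_s: 4.02
tool_pos: [0.5952, -0.2229, 0.0931]
tool_rot: [[0.971, 0.239, -0.0], [0.239, -0.971, -0.0], [-0.0, 0.0, -1.0]]
contact_force: [1.0, -0.3, -0.2]
opening: 0.0937
```

Run:
```python
from h import *
s=ctrl.state();print(s["tool_pos"],s["contact_force"])
p,d=ctrl.get_image("scene"); cv2.imwrite("pics/c2.png",cv2.resize(p[190:320,160:330,::-1],(780,596),interpolation=cv2.INTER_CUBIC))
```

```text
[ 0.59516113 -0.22287741  0.09312617] [ 0.98763736 -0.30537438 -0.17262995]
```

View pics/c2.png

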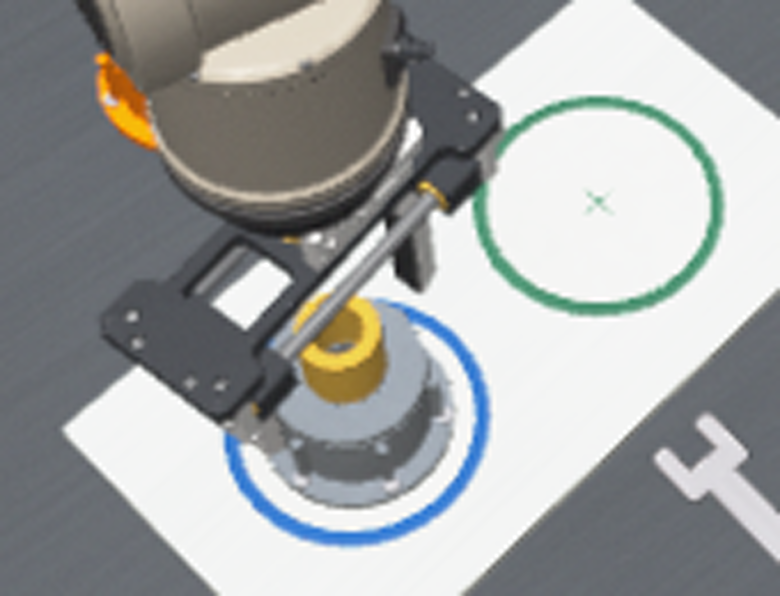

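The fingers are either side of the bush, which sits mid-gap. I close on it.

Emit:
send_rows(
  plan=[
    [[0,0,0],0],
    [[0,0,0],0],
    [[0,0,0],0],
    [[0,0,0],0],
    [[0,0,0],0],
    [[0,0,0],0],
    [[0,0,0],0],
    [[0,0,0],0],
  ],
  hand=0,
)

```text
time_s: 4.73
tool_pos: [0.5955, -0.2228, 0.0938]
tool_rot: [[0.971, 0.239, 0.0], [0.239, -0.971, -0.0], [0.0, 0.001, -1.0]]
contact_force: [0.0, 0.6, -0.4]
opening: 0.0441
```

Emit:
send_rows(
  plan=[
    [[0,0,0],0],
    [[0,0,0],0],
    [[0,0,0],0],
  ],
)

```text
time_s: 4.98
tool_pos: [0.5955, -0.2227, 0.0938]
tool_rot: [[0.971, 0.239, 0.0], [0.239, -0.971, -0.0], [0.0, 0.0, -1.0]]
contact_force: [0.5, 0.2, 0.8]
opening: 0.0396
```

Run:
```python
from h import *
s=ctrl.state();print(s["tool_pos"],s["contact_force"],s["opening"])
```

```text
[ 0.595537   -0.22272209  0.09380994] [0.52189216 0.22083956 0.77720372] 0.039623414835574716
```

The grip holds at 39.6 mm, which matches the bush. I slide it in a straight line towards green.

Emit:
send_rows(
  plan=[
    [[-0.5,4,0],0],
    [[-1.5,12,0],0],
    [[-2.5,20,0],0],
    [[-3.5,28,0],0],
    [[-4.5,36,0],0],
    [[-5.5,44,0],0],
    [[-6.5,52,0],0],
    [[-7.5,60,0],0],
    [[-8.5,68,0],0],
    [[-9.5,76,0],0],
    [[-10,80,0],0],
    [[-10,80,0],0],
  ],
)

```text
time_s: 5.98
tool_pos: [0.5854, -0.141, 0.0938]
tool_rot: [[0.971, 0.241, 0.0], [0.241, -0.971, 0.0], [0.0, -0.0, -1.0]]
contact_force: [0.4, 0.7, -1.5]
opening: 0.0393
```

Height is unchanged at 93.8 mm and forces are small. The rest is (-10, 87.5).

Emit:
send_rows(
  plan=[
    [[-0.5,4,0],0],
    [[-1.5,13,0],0],
    [[-2.5,22,0],0],
    [[-3.5,31,0],0],
    [[-4.5,40,0],0],
    [[-5.5,49,0],0],
    [[-6.5,58,0],0],
    [[-7.5,67,0],0],
    [[-8.5,76,0],0],
    [[-9.5,84,0],0],
    [[-10,87,0],0],
    [[-10,87,0],0],
  ],
)

```text
time_s: 6.98
tool_pos: [0.5753, -0.0527, 0.0938]
tool_rot: [[0.97, 0.242, -0.0], [0.242, -0.97, 0.001], [0.0, -0.001, -1.0]]
contact_force: [-0.0, 1.9, -2.0]
opening: 0.0392
```

Run:
```python
from h import *
s=ctrl.state();print(s["tool_pos"],s["contact_force"],s["opening"])
o=[]
for n,b in(("scene",(170,300,200,370)),("top",(170,280,230,390))):
    p,d=ctrl.get_image(n); o.append(cv2.resize(p[b[0]:b[1],b[2]:b[3],::-1],(390,292),interpolation=cv2.INTER_CUBIC))
cv2.imwrite("pics/c3.png",np.hstack(o))
```

```text
[ 0.57533437 -0.05271752  0.09382806] [-0.03945622  1.90042683 -2.00588221] 0.03921529651254406
```

View pics/c3.png

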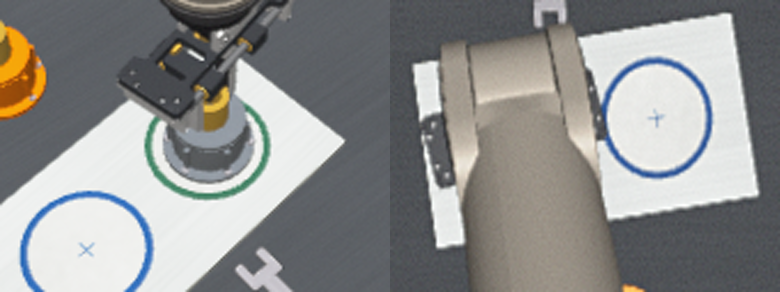

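The housing stands concentric inside the green ring in the scene crop. I open and wait before rising.

Emit:
send_rows(
  plan=[
    [[0,0,0],0],
    [[0,0,0],0],
    [[0,0,0],0],
    [[0,0,0],0],
    [[0,0,0],0],
    [[0,0,0],0],
    [[0,0,0],0],
    [[0,0,0],0],
    [[0,0,0],0],
  ],
  hand=100,
)

```text
time_s: 7.83
tool_pos: [0.5755, -0.0539, 0.0938]
tool_rot: [[0.971, 0.241, 0.0], [0.241, -0.971, 0.001], [0.0, -0.001, -1.0]]
contact_force: [0.3, -0.9, 0.3]
opening: 0.0931
```

Emit:
send_rows(
  plan=[
    [[0,0,6],0],
    [[0,0,18],0],
    [[0,0,36],0],
    [[0,0,56],0],
    [[0,0,76],0],
    [[0,0,96],0],
    [[0,0,116],0],
    [[0,0,130],0],
    [[0,0,140],0],
    [[0,0,140],0],
  ],
)

```text
time_s: 8.67
tool_pos: [0.5764, -0.0539, 0.2367]
tool_rot: [[0.971, 0.241, 0.004], [0.241, -0.971, 0.0], [0.004, 0.001, -1.0]]
contact_force: [0.5, -0.5, -0.2]
opening: 0.0941
```

Emit:
send_rows(
  plan=[
    [[-1,12,0],0],
    [[-3,40,0],0],
    [[-5,70,0],0],
    [[-7,100,0],0],
    [[-9,130,0],0],
    [[-11,160,0],0],
    [[-13,190,0],0],
    [[-15,220,0],0],
    [[-18,250,0],0],
    [[-20,280,0],0],
    [[-22,305,0],0],
    [[-23,320,0],0],
  ],
)

```text
time_s: 9.67
tool_pos: [0.5515, 0.2701, 0.2357]
tool_rot: [[0.97, 0.244, 0.002], [0.244, -0.97, 0.001], [0.002, -0.0, -1.0]]
contact_force: [-0.5, 0.2, 0.2]
opening: 0.0938
```

```bash
cat > m2.py <<'E'
from h import *
s=ctrl.state();print(s["time_s"],s["tool_pos"],s["q"].round(2))
for n in("scene","top"):
    p,d=ctrl.get_image(n); H=hsv(p); X=cloud(n,d); h,s,v=[H[...,i].astype(int) for i in range(3)]
    cv2.imwrite(f"pics/{n}2.png",p[:,:,::-1])
    br=(h>10)&(h<30)&(s>120)&(np.hypot(X[...,0]-.5755,X[...,1]+.0537)<.05)
    z=X[br][:,2]; print(n,"brass",br.sum(),np.percentile(z,[5,50,90,97]).round(4) if br.sum() else 0)
    t=br&(X[...,2]>.105)
    if t.sum()>20: print("  top circ",circ(X[t][:,:2]).round(4),t.sum())
    g=(h>55)&(h<95)&(s>70)&(np.hypot(X[...,0]-.5755,X[...,1]+.0537)<.075)
    vv,uu=np.nonzero(g)
    if len(vv)>50: print("  green",circ(np.array([atz(n,a,b,.012)[:2] for a,b in zip(uu,vv)])).round(4))
E
python3 m2.py
```

```text
9.6667 [0.55151753 0.27014712 0.23570592] [-0.26  0.34 -0.38  1.71  0.14  1.12 -2.  ]
scene brass 329 [0.0772 0.1029 0.1106 0.1121]
  top circ [ 0.5777 -0.0551  0.016 ] 151
  green [ 0.5759 -0.054   0.0618]
top brass 96 [0.1046 0.1117 0.1161 0.1169]
  top circ [ 0.5751 -0.0536  0.016 ] 90
  green [ 0.575  -0.0534  0.0619]
```

View pics/scene2.png

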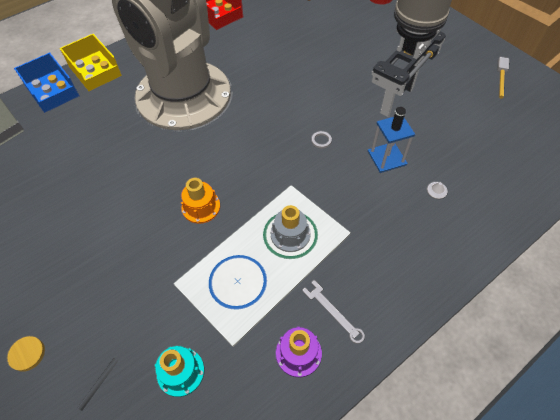

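View pics/top2.png

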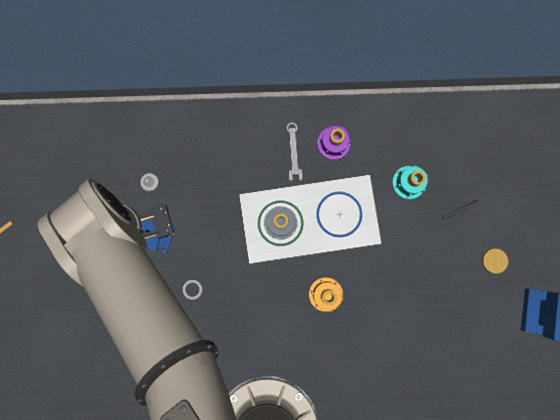

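The housing is upright in the green ring at (0.5752, -0.0537), within 2 mm of the ring's centre. The bystanders are untouched. I move above the probe at about (0.551, 0.299).

Emit:
send_rows(
  plan=[
    [[0,10,0],0],
    [[0,20,0],0],
    [[0,26,0],0],
    [[0,29,0],0],
    [[0,29,0],0],
    [[0,29,0],0],
  ],
)

```text
time_s: 10.27
tool_pos: [0.5516, 0.2987, 0.2355]
tool_rot: [[0.969, 0.245, 0.002], [0.245, -0.969, 0.001], [0.002, -0.0, -1.0]]
contact_force: [-0.1, -0.7, 0.2]
opening: 0.0941
```

Emit:
send_rows(
  plan=[
    [[0,0,-8],0],
    [[0,0,-20],0],
    [[0,0,-34],0],
    [[0,0,-48],0],
    [[0,0,-62],0],
    [[0,0,-75],0],
    [[0,0,-85],0],
    [[0,0,-91],0],
    [[0,0,-94],0],
    [[0,0,-94],0],
  ],
)

```text
time_s: 11.1
tool_pos: [0.5515, 0.2985, 0.1409]
tool_rot: [[0.97, 0.245, 0.001], [0.245, -0.97, 0.001], [0.001, -0.0, -1.0]]
contact_force: [-0.3, -0.3, 0.4]
opening: 0.0942
```

Run:
```python
from h import *
s=ctrl.state();print(s["tool_pos"],s["contact_force"])
p,d=ctrl.get_image("scene"); cv2.imwrite("pics/c4.png",cv2.resize(p[60:180,340:480,::-1],(700,600),interpolation=cv2.INTER_CUBIC))
print(proj("scene",[.551,.299,.18]),proj("scene",s["tool_pos"]))
```

```text
[0.55146051 0.298537   0.14092534] [-0.33174182 -0.27302654  0.43881128]
(np.float64(400.6272623644493), np.float64(109.30220783809749)) (np.float64(397.2168049561917), np.float64(121.12576895680783))
```

View pics/c4.png

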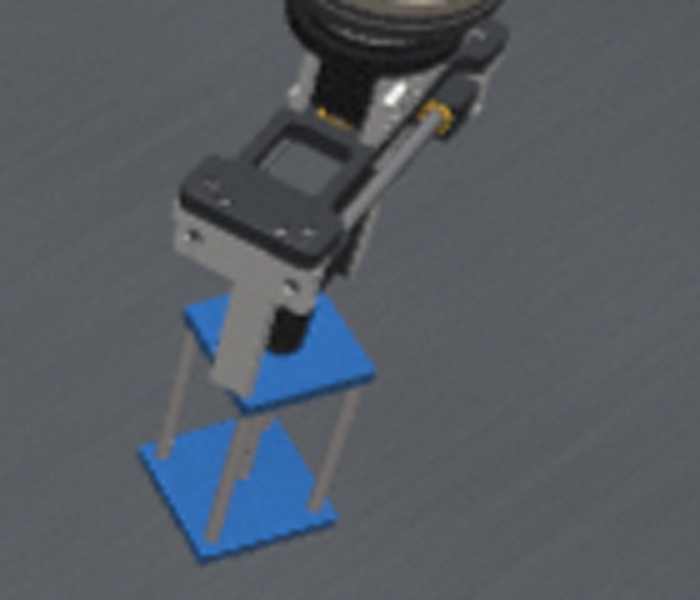

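The black handle is between the fingers, with the tips clear of the stand top. I close.

Emit:
send_rows(
  plan=[
    [[0,0,0],0],
    [[0,0,0],0],
    [[0,0,0],0],
    [[0,0,0],0],
    [[0,0,0],0],
    [[0,0,0],0],
    [[0,0,0],0],
    [[0,0,0],0],
    [[0,0,0],0],
    [[0,0,0],0],
    [[0,0,0],0],
    [[0,0,0],0],
  ],
  hand=0,
)

```text
time_s: 12.15
tool_pos: [0.5517, 0.2989, 0.1416]
tool_rot: [[0.969, 0.245, 0.002], [0.245, -0.969, 0.001], [0.002, -0.001, -1.0]]
contact_force: [-1.0, -0.1, -0.1]
opening: 0.0236
```

Emit:
send_rows(
  plan=[
    [[0,0,0],0],
    [[0,0,0],0],
    [[0,0,0],0],
    [[0,0,0],0],
  ],
)

```text
time_s: 12.48
tool_pos: [0.5517, 0.2988, 0.1416]
tool_rot: [[0.969, 0.245, 0.002], [0.245, -0.969, 0.001], [0.002, -0.001, -1.0]]
contact_force: [0.3, 0.2, -0.7]
opening: 0.024
```

The grip holds at 24.0 mm with side forces at noise level. I lift straight up 130 mm.

Emit:
send_rows(
  plan=[
    [[0,0,3],0],
    [[0,0,10],0],
    [[0,0,20],0],
    [[0,0,32],0],
    [[0,0,45],0],
    [[0,0,60],0],
    [[0,0,75],0],
    [[0,0,90],0],
    [[0,0,105],0],
    [[0,0,118],0],
    [[0,0,127],0],
    [[0,0,130],0],
  ],
)

```text
time_s: 13.48
tool_pos: [0.5521, 0.2992, 0.2738]
tool_rot: [[0.97, 0.245, 0.004], [0.245, -0.97, 0.002], [0.004, -0.001, -1.0]]
contact_force: [-0.3, -0.0, -0.9]
opening: 0.0236
```

Emit:
send_rows(
  plan=[
    [[0,0,2],0],
    [[0,0,2],0],
  ],
)

```text
time_s: 13.65
tool_pos: [0.5523, 0.2992, 0.2762]
tool_rot: [[0.97, 0.245, 0.004], [0.245, -0.97, 0.002], [0.005, -0.001, -1.0]]
contact_force: [0.0, 0.5, -1.0]
opening: 0.0236
```

Run:
```python
from h import *
s=ctrl.state();print(s["tool_pos"],s["contact_force"],s["opening"])
print(s["tool_rot"])
p,d=ctrl.get_image("scene"); cv2.imwrite("pics/c5.png",cv2.resize(p[20:160,340:480,::-1],(600,600),interpolation=cv2.INTER_CUBIC))
```

```text
[0.55225835 0.29919309 0.27617842] [ 0.01094008  0.4833313  -0.98762329] 0.02362579189195353
[[ 0.96951013  0.24501288  0.00433472]
 [ 0.24500433 -0.96951898  0.00241216]
 [ 0.0047936  -0.00127659 -0.9999877 ]]
```

View pics/c5.png

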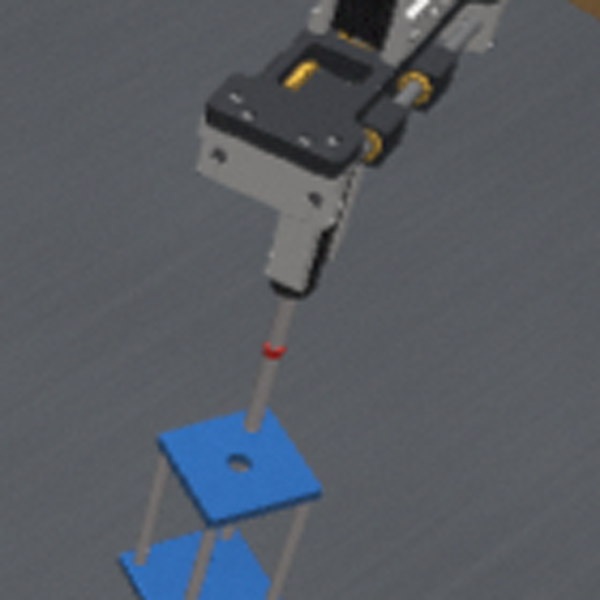

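The probe is out and hanging straight. The empty hole shows at crop (238,462), and the tip is above the plate. I carry it over the housing.

Emit:
send_rows(
  plan=[
    [[0.5,-8,0],0],
    [[2,-30,0],0],
    [[4,-60,0],0],
    [[6,-90,0],0],
    [[8,-120,0],0],
    [[10,-150,0],0],
    [[12,-180,0],0],
    [[14,-210,0],0],
    [[16,-240,0],0],
    [[18,-270,0],0],
    [[19,-292,0],0],
    [[20,-305,0],0],
  ],
)

```text
time_s: 14.7
tool_pos: [0.5716, -0.0096, 0.275]
tool_rot: [[0.97, 0.242, 0.003], [0.242, -0.97, 0.001], [0.003, -0.001, -1.0]]
contact_force: [-0.2, -0.2, -1.9]
opening: 0.0237
```

Emit:
send_rows(
  plan=[
    [[1,-12,0],0],
    [[2,-25,0],0],
    [[3,-36,0],0],
    [[3.5,-42,0],0],
    [[4,-44,0],0],
    [[4,-44,0],0],
    [[4,-44,0],0],
    [[4,-44,0],0],
  ],
)

```text
time_s: 15.37
tool_pos: [0.5756, -0.0527, 0.275]
tool_rot: [[0.97, 0.243, 0.003], [0.243, -0.97, 0.002], [0.003, -0.001, -1.0]]
contact_force: [-0.2, 0.2, -1.6]
opening: 0.024
```

```bash
cat > m3.py <<'E'
from h import *
import sys
tag=sys.argv[1]
s=ctrl.state();print(s["time_s"],s["tool_pos"],s["contact_force"]);print(s["tool_rot"][:,2])
P=s["tool_pos"]
for n,b in(("scene",(80,270,220,380)),("top",(150,280,200,360))):
    p,d=ctrl.get_image(n); H=hsv(p); h,sa,v=[H[...,i].astype(int) for i in range(3)]
    cv2.imwrite(f"pics/{n}_{tag}.png",cv2.resize(p[b[0]:b[1],b[2]:b[3],::-1],None,fx=3.1,fy=3.1,interpolation=cv2.INTER_CUBIC))
    red=((h<7)|(h>172))&(sa>130)&(v>60); red[:b[0]]=0;red[b[1]:]=0;red[:,:b[2]]=0;red[:,b[3]:]=0
    vv,uu=np.nonzero(red); print(n,"red",len(vv),(uu.mean(),vv.mean()) if len(vv) else "", "expected",proj(n,P+[0,0,.008-.075]))
    for k in("probe_band","probe_tip","housing_mouth"):
        for r in ctrl.tip_of(n,k)[:4]:
            V,U=r["location"][0]*420,r["location"][1]*560
            if b[0]<V<b[1] and b[2]<U<b[3]: print("  ",k,round(r["confidence"],2),round(U,1),round(V,1),"exp",np.round(proj(n,{"probe_band":P+[0,0,-.067],"probe_tip":P+[0,0,-.127],"housing_mouth":[.5753,-.0538,.112]}[k]),1))
E
python3 m3.py a
```

```text
15.3667 [ 0.57556403 -0.05266569  0.27498638] [-0.20121491  0.17562795 -1.61108556]
[ 0.00266464  0.00153216 -0.99999528]
scene red 6 (np.float64(289.6666666666667), np.float64(187.5)) expected (np.float64(290.59415137972434), np.float64(185.92955923096167))
   probe_band 0.79 289.2 186.6 exp [290.6 185.9]
   probe_tip 0.51 293.0 200.6 exp [290.5 202.1]
   housing_mouth 0.91 288.0 213.6 exp [289.9 211.2]
top red 0  expected (np.float64(280.25506082008695), np.float64(218.10980276928174))
```

View pics/scene_a.png

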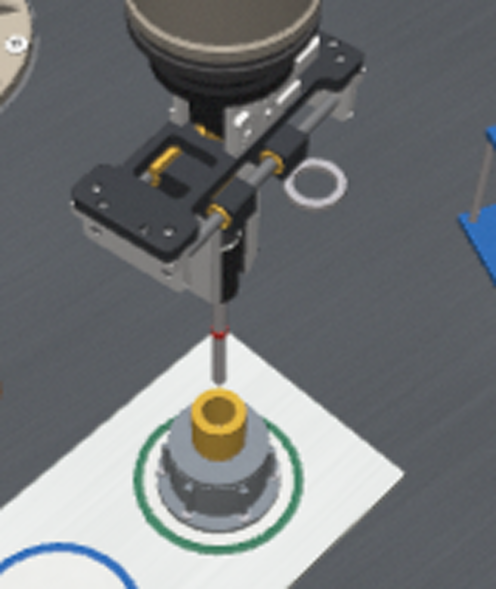

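View pics/top_a.png

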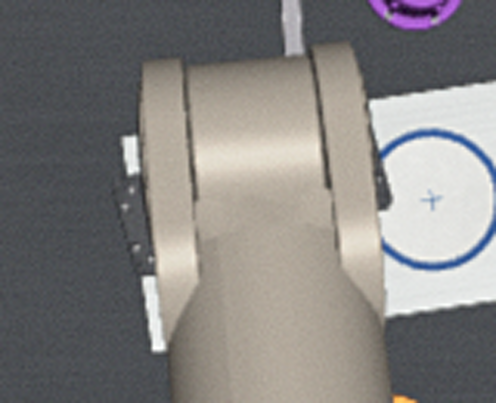

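The scene view shows the stem over the bush, with stem column and bush column both about 290. Top is blocked by the arm. I correct y by -1 mm and lower so the tip is about 8 mm above the mouth, then compare them there with little parallax.

Emit:
send_rows(
  plan=[
    [[0,-0.5,-3],0],
    [[0,-1,-8],0],
    [[0,-1,-14],0],
    [[0,-1,-20],0],
    [[0,-1,-25],0],
    [[0,-1,-28],0],
    [[0,-1,-28],0],
    [[0,-1,-28],0],
    [[0,-1,-28],0],
  ],
)

```text
time_s: 16.52
tool_pos: [0.5757, -0.0545, 0.2472]
tool_rot: [[0.97, 0.242, 0.003], [0.242, -0.97, 0.001], [0.003, -0.001, -1.0]]
contact_force: [0.2, 0.3, -1.7]
opening: 0.024
```

```bash
python3 m3.py b
python3 - <<'E'
from h import *
p,d=ctrl.get_image("scene"); cv2.imwrite("pics/z_b.png",cv2.resize(p[175:245,255:325,::-1],(600,600),interpolation=cv2.INTER_CUBIC))
np.save("pb.npy",p)
# model overlay: rim outer circle/bore for assumed mouth
t=np.linspace(0,2*np.pi,60)
for r in(.02,.012):
    q=np.array([proj("scene",[.5753+r*np.cos(a),-.0538+r*np.sin(a),.112]) for a in t]); print(r,"u",q[:,0].min().round(1),q[:,0].max().round(1),"v",q[:,1].min().round(1),q[:,1].max().round(1))
H=hsv(p);h,s,v=[H[...,i].astype(int) for i in range(3)]
br=(h>10)&(h<30)&(s>110); br[:195]=0;br[250:]=0;br[:,:265]=0;br[:,320:]=0
for r in range(200,232): print(r,np.nonzero(br[r])[0][[0,-1]] if br[r].any() else "", end=";")
E
```

```text
16.5167 [ 0.57570707 -0.05447119  0.24718283] [ 0.24078237  0.2903771  -1.725044  ]
[ 0.00298378  0.00128776 -0.99999472]
scene red 7 (np.float64(289.42857142857144), np.float64(195.85714285714286)) expected (np.float64(289.89595232926996), np.float64(194.1499085938872))
   probe_band 0.58 289.1 209.3 exp [289.9 194.1]
   probe_band 0.52 290.9 192.9 exp [289.9 194.1]
   probe_tip 0.51 292.2 212.8 exp [289.8 209.5]
   housing_mouth 0.83 289.6 212.3 exp [289.9 211.2]
top red 0  expected (np.float64(280.9069650892316), np.float64(218.7665778041887))
0.02 u 280.8 299.0 v 203.6 219.0
0.012 u 284.5 295.4 v 206.6 215.9
200 ;201 ;202 ;203 ;204 ;205 ;206 [286 294];207 [285 295];208 [284 296];209 [283 297];210 [282 298];211 [282 298];212 [282 298];213 [282 298];214 [282 298];215 [282 298];216 [282 298];217 [282 298];218 [282 298];219 [282 298];220 [282 298];221 [282 297];222 [282 297];223 [283 297];224 [283 297];225 [284 296];226 [285 295];227 [286 294];228 [289 291];229 ;230 ;231 ;
```

View pics/z_b.png

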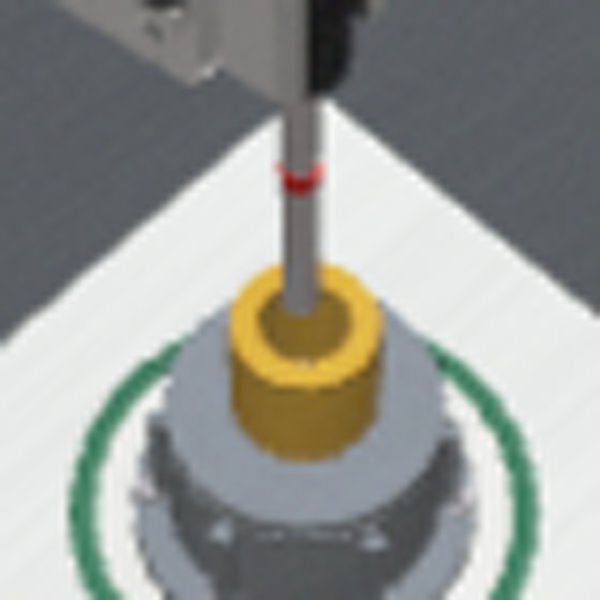

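The tip hovers in front of the bore. Projected down to mouth level, the stem is about 0.5 px left and 0.3 px up of the bore centre, so about 1 mm off. I correct by (+1, +0.6) mm and lower into the bush.

Emit:
send_rows(
  plan=[
    [[0.5,0.3,0],0],
    [[1,0.6,0],0],
    [[1,0.6,-3],0],
    [[1,0.6,-7],0],
    [[1,0.6,-11],0],
    [[1,0.6,-15],0],
    [[1,0.6,-19],0],
    [[1,0.6,-22],0],
    [[1,0.6,-24],0],
    [[1,0.6,-24],0],
    [[1,0.6,-24],0],
  ],
)

```text
time_s: 17.88
tool_pos: [0.5766, -0.0539, 0.223]
tool_rot: [[0.97, 0.242, 0.003], [0.242, -0.97, 0.001], [0.003, -0.001, -1.0]]
contact_force: [-0.3, -0.3, -1.4]
opening: 0.0238
```

```bash
python3 m3.py c
python3 - <<'E'
from h import *
p,d=ctrl.get_image("scene"); cv2.imwrite("pics/z_c.png",cv2.resize(p[175:245,255:325,::-1],(600,600),interpolation=cv2.INTER_CUBIC))
E
```

```text
17.8833 [ 0.57655843 -0.05388689  0.22297401] [-0.28432139 -0.29463578 -1.42737772]
[ 0.00263019  0.00129584 -0.9999957 ]
scene red 6 (np.float64(290.0), np.float64(202.5)) expected (np.float64(290.3242021514439), np.float64(200.6770201154702))
   probe_band 0.63 290.1 200.0 exp [290.3 200.7]
   probe_tip 0.63 294.4 214.1 exp [290.2 215.4]
   housing_mouth 0.76 288.9 209.8 exp [289.9 211.2]
top red 0  expected (np.float64(280.60214139946896), np.float64(219.05523010303295))
```

View pics/z_c.png

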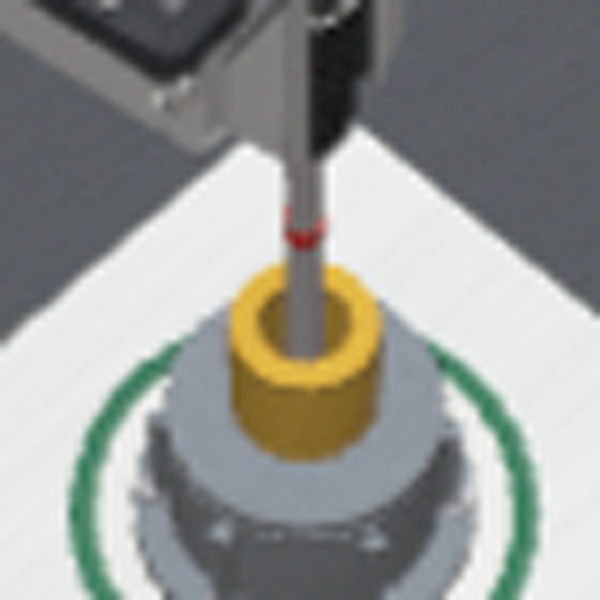

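The stem column (306) now equals the bore centre column (306), and forces are at noise level. I lower the remaining 44.4 mm.

Emit:
send_rows(
  plan=[
    [[0,0,-3],0],
    [[0,0,-7],0],
    [[0,0,-12],0],
    [[0,0,-17],0],
    [[0,0,-22],0],
    [[0,0,-27],0],
    [[0,0,-32],0],
    [[0,0,-37],0],
    [[0,0,-41],0],
    [[0,0,-43.5],0],
    [[0,0,-44.4],0],
    [[0,0,-44.4],0],
  ],
)

```text
time_s: 19.33
tool_pos: [0.5765, -0.0539, 0.1785]
tool_rot: [[0.97, 0.242, 0.003], [0.242, -0.97, 0.001], [0.003, -0.001, -1.0]]
contact_force: [-0.7, 1.0, -1.2]
opening: 0.0234
```

Emit:
send_rows(
  plan=[
    [[0,0,0],0],
    [[0,0,0],0],
    [[0,0,0],0],
    [[0,0,0],0],
  ],
)

```text
time_s: 19.67
tool_pos: [0.5766, -0.0539, 0.1787]
tool_rot: [[0.97, 0.242, 0.003], [0.242, -0.97, 0.001], [0.003, -0.0, -1.0]]
contact_force: [-0.2, -0.6, -0.2]
opening: 0.0235
```

```bash
python3 m3.py d
python3 - <<'E'
from h import *
p,d=ctrl.get_image("scene"); cv2.imwrite("pics/z_d.png",cv2.resize(p[175:245,255:325,::-1],(600,600),interpolation=cv2.INTER_CUBIC))
s=ctrl.state(); print(s["qd"].round(4),s["opening"])
t=np.linspace(0,2*np.pi,60)
P=s["tool_pos"]
for r in(.005,):
  for dz in(-.064,-.067,-.070):
    q=np.array([proj("scene",P+[r*np.cos(a),r*np.sin(a),dz]) for a in t]); print(dz,"u",q[:,0].min().round(1),q[:,0].max().round(1),"v",q[:,1].min().round(1),q[:,1].max().round(1))
E
```

```text
19.6667 [ 0.57664437 -0.05387682  0.17872555] [-0.21292876 -0.63566216 -0.17210125]
[ 0.00301295  0.00124691 -0.99999468]
scene red 7 (np.float64(290.2857142857143), np.float64(213.28571428571428)) expected (np.float64(290.26788372431554), np.float64(211.72732450132563))
   probe_band 0.44 289.4 212.8 exp [290.3 211.7]
   housing_mouth 0.86 288.4 211.6 exp [289.9 211.2]
top red 0  expected (np.float64(280.4886092885437), np.float64(220.09606365673747))
[ 0.0008 -0.0011 -0.0004  0.0029  0.0006 -0.     -0.0007] 0.02375615898224147
-0.064 u 288.0 292.5 v 209.1 213.0
-0.067 u 288.0 292.5 v 209.8 213.7
-0.07 u 288.0 292.5 v 210.5 214.4
```

View pics/z_d.png

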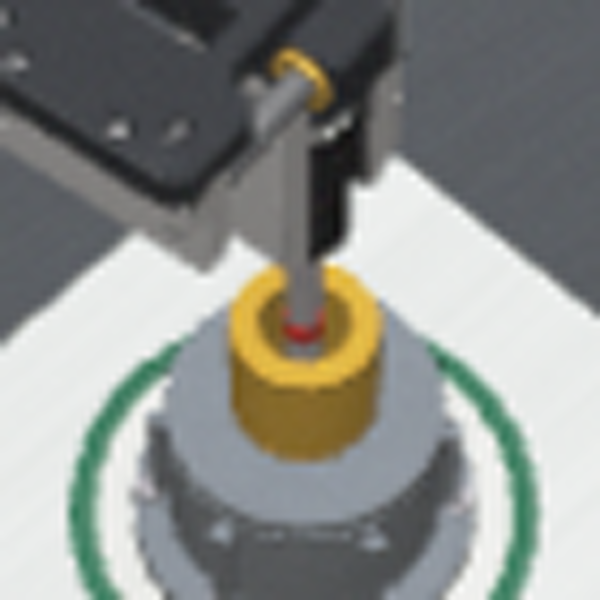

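The band sits in the bore at mouth level. I refine the residual along the view direction by comparing the bush silhouette with its model in the same picture.

Run:
```python
from h import *
from scipy.optimize import least_squares
p=np.load("pb.npy")   # tip still above mouth
p2,_=ctrl.get_image("scene")
t=np.linspace(0,2*np.pi,80)
g=p2.astype(float)
def sil(x,y,img):
    pts=np.array([proj("scene",[x+.02*np.cos(a),y+.02*np.sin(a),z]) for z in(.072,.112) for a in t],np.float32)
    hull=cv2.convexHull(pts)
    m=np.zeros((420*8,560*8),np.uint8); cv2.fillPoly(m,[np.round((hull+.5)*8).astype(int)],1); return cv2.resize(m.astype(np.float32),(560,420),interpolation=cv2.INTER_AREA)
def score(img):
    H=hsv(img);sat=H[...,1].astype(float)/255
    y=np.clip((sat-.12)/(.75-.12),0,1)
    y[:200]=0;y[235:]=0;y[:,:270]=0;y[:,310:]=0
    # stem pixels ignored
    w=np.ones_like(y);w[:,286:295]=0; w[221:,:]=1; w[:221,286:295]=0
    w[:196]=0
    best=[]
    H0=((H[...,0]>8)&(H[...,0]<32)); y=y*H0
    # bore counts as brass anyway
    for dx in np.arange(-4,6.1,.5):
        for dy in np.arange(-5,5.1,.5):
            m=sil(.5753+dx/1e3,-.0538+dy/1e3,img)
            r=slice(198,236);c=slice(272,308)
            best.append((float((w*(m-y)**2)[r,c].sum()),.5753+dx/1e3,-.0538+dy/1e3))
    best.sort(); return best[:4]
print(score(p)); print(score(p2))
# stem fit: axis horizontally from band
s=ctrl.state(); print(s["tool_pos"])
```

```text
[(20.14298878848244, np.float64(0.5753), np.float64(-0.0533)), (20.39775055647089, np.float64(0.5753), np.float64(-0.0538)), (20.426796224217153, np.float64(0.5748000000000001), np.float64(-0.0533)), (20.759298430828963, np.float64(0.5758), np.float64(-0.0538))]
[(20.064640092431766, np.float64(0.5753), np.float64(-0.0533)), (20.29761536804548, np.float64(0.5753), np.float64(-0.0538)), (20.339499504512567, np.float64(0.5748000000000001), np.float64(-0.0533)), (20.666166043524008, np.float64(0.5758), np.float64(-0.0538))]
[ 0.57653103 -0.05391582  0.17854259]
```

The silhouette fit puts the bush axis at (0.5753, -0.0533), and my edge readings put it about 1.5 mm nearer the camera. The probe at (0.5765, -0.0539) lies between them, within 2 mm of either. The robot is still and forces are at noise level, so I hand in.

Run:
```python
from bench import ctrl
print(ctrl.hand_in()); s=ctrl.state(); print(s["time_s"],s["tool_pos"],s["opening"],s["contact_force"])
```

```text
the job is handed in; nothing more can be done
None
the job is handed in; nothing more can be done
```

I slid the grey housing into the green ring and lowered the probe down the bush until its red band was level with the top. I handed the job in at about 20 s, still holding the probe there; no verdict was reported.

- **Housing:** The last fit that could see it clearly put its axis about 1–2 mm from the green ring's centre. It stood upright, and the tool height stayed constant while sliding.
- **Probe height:** By tool height the band is within about 1 mm of the mouth, and the picture agrees to about 1–2 mm.
- **Probe centring:** It is centred sideways to within 0.5 mm. Along the camera's view my two estimates of the bush axis differ by about 1.5 mm, with the probe between them and within about 2 mm of each. The limit is 4 mm. The top camera was blocked by the arm, so only the scene camera could check this.
- **Contact:** The tool was tilted about 0.003 rad, and I saw no contact in the pictures. The wrist force stayed at sensor-noise level, around 1 N, so it could not directly confirm the 0.1 N and 0.3 N limits.
- **Bystanders:** The cone, spacer ring and wrench looked untouched in the last full pictures, taken before I gripped the probe. I did not check them again after that.

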